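# Show where the stray stamp belongs

### The arm

A 6-joint arm with a two-finger parallel gripper is mounted at the origin on the work surface. World frame = base frame: x ahead of the robot, y to its left, z up, the work surface at z = 0. Lengths are in m, angles in rad, forces in N, time in s.
With the tool pointing down it reaches from about 0.25 to 0.725 m from the base axis. Payload 4 kg.
Tool frame: the origin (TCP) lies between the finger pads, 19 mm behind the fingertips; this is the grasp point; z points along the fingers, y is the line along which they close (so a half turn about z gives the same grasp; the last joint's range is limited). The gripper opens to 85 mm and grips with 20 to 120 N. Pads are 22 mm wide; open, the fingers measure 114 mm over their backs; the gripper's body (76 mm by 85 mm) begins 54 mm behind the grasp point. The pads swing forward as they close: fully open they stand 13 mm farther back than shut.
Start: joints at [-1.145, 0.241, 0.005, 1.335, 0, 1.571], TCP at [0.207, -0.455, 0.25] pointing down, gripper open.
Joint ranges: [-2.72, 2.72], [-1.05, 1.87], [-1.09, 1.28], [-1.99, 2.15], [-1.42, 1.44], [-3.14, 3.14]. Speed limits (rad/s): [2.79, 2.79, 3.14, 3.14, 3.14, 3.14].

### API

Orientations are given as a unit quaternion [x, y, z, w].
In Python, from workcell import bot gives the robot as it stands. The module is installed in compiled form; this text tells all that it offers.
- The arm moves only by the tool apply_moves, never from a script. Its argument "commands" is a list of rows, each a list of 4 numbers: the shift along the tool's x, y, z scaled (see below), then the turn about the tool's z scaled (see below). In form: [[tx, ty, tz, roll], ...]. A call has exactly 5 rows; each row shifts and turns the commanded pose from where the row before left it, along the tool's axes as they then stand; what a row does not reach is not made up. The controller multiplies each number of a shift by 20 mm and each number of a turn by 60 degrees. A row lasts 1/12 s, in which the tool goes at most 41.7 mm and 7.16 degrees, less where a joint would pass 70% of its speed; a pose out of reach is approached as far as the arm can. A call with a number of a shift or a turn outside -1 to 1 is refused whole. A call with a gripper value outside its range is refused whole. "claw" is the closure, from 0 (fully open) to 1 (shut), set as the call begins (left out, the last holds). The fingers move at their own pace and stop on an object; the grip force is fixed at half the most. Time passes only in rows, so rows that do not move let the fingers close, or fill a call up. It gives the time, the measured TCP pose, the force, the opening and the grip force at its end, in the units of the state.
- bot.get_obs(): the state, without advancing time (a new reading comes with each control period).
- bot.camera(name): name is "scene" or "top"; returns a dict with "image" (480x640x3 uint8, blue, green, red), "camera_matrix" (3x3 intrinsics, pixels), "R" (3x3) and "t" (3): a world point X has camera coordinates R X + t. Camera axes: x right, y down, z forward; pixel columns grow to the right and rows downward; lengths in m; the calibration is good to about 2 mm. A picture is of the moment at which its call begins. There is no depth.
- bot.job_done(): hands the job in; it is judged then, once.
The state is a dict: "clock": time; "joint_pos": joint angles; "joint_vel": joint speeds; "tau": joint torques, N m; "eef_pos": TCP position; "tool_rot": TCP orientation; "ft_force": force on the tool from outside, world axes, zero at the start; "ft_torque": the same for the moment, N m; "grip_width": finger opening in m; "grasp_force": force on a finger pad.
Only numpy, scipy, OpenCV 4.12 (cv2) and the standard library are available. Lean on these libraries where they do the work, as an engineer would, in place of code of your own. Each camera call takes 0.05 s, during which the arm holds its last target. There are 200 camera calls.

### The job

Show the apprentice what to put away: with the fingertips straight above, two to three centimetres clear, point at the brass stamp standing astray on the green cutting mat for about two seconds, then point in the same way at the one empty place of the wooden tray. Stay pointing at the empty place for about two seconds and finish still pointing there. Only point: touch, move and lift nothing.

Things in the scene. Friction and masses are not known exactly. Their poses are not given: they have to be found in the camera images.
- place0 (a point): Place 0 of the dark wooden tray: the middle of the mouth of a square recess, at the level of the tray's top. z points up.
- place1 (a point): Place 1 of the dark wooden tray: the middle of the mouth of a square recess, at the level of the tray's top. z points up.
- place2 (a point): Place 2 of the dark wooden tray: the middle of the mouth of a square recess, at the level of the tray's top. z points up.
- place3 (a point): Place 3 of the dark wooden tray: the middle of the mouth of a square recess, at the level of the tray's top. z points up.
- place4 (a point): Place 4 of the dark wooden tray: the middle of the mouth of a square recess, at the level of the tray's top. z points up.
- place5 (a point): Place 5 of the dark wooden tray: the middle of the mouth of a square recess, at the level of the tray's top. z points up.
- tray: The dark wooden tray, origin at the centre of its underside: a fixed block 110 x 160 mm, 32 mm high, with six recesses 20 mm square and 26 mm deep in two rows of three, 50 mm between centres both ways. Five recesses hold a brass stamp each; the sixth, which one varies, holds none: it shows only a small flat red dot on its floor.
- stamp0: Brass stamp standing in one of the tray's places (which one varies): square bar 18 x 18 mm, 34 mm high, with a cross 2 mm high on top (36 mm in all). Origin at the centre of its underside, 26 mm below the tray's top, so it stands 10 mm proud of the tray. Loose; leave alone.
- stamp1: Brass stamp standing in one of the tray's places (which one varies): square bar 18 x 18 mm, 34 mm high, with a disc 2 mm high on top (36 mm in all). Origin at the centre of its underside, 26 mm below the tray's top, so it stands 10 mm proud of the tray. Loose; leave alone.
- stamp2: Brass stamp standing in one of the tray's places (which one varies): square bar 18 x 18 mm, 34 mm high, with a diamond 2 mm high on top (36 mm in all). Origin at the centre of its underside, 26 mm below the tray's top, so it stands 10 mm proud of the tray. Loose; leave alone.
- stamp3: Brass stamp standing in one of the tray's places (which one varies): square bar 18 x 18 mm, 34 mm high, with a broad bar 2 mm high on top (36 mm in all). Origin at the centre of its underside, 26 mm below the tray's top, so it stands 10 mm proud of the tray. Loose; leave alone.
- stamp4: Brass stamp standing in one of the tray's places (which one varies): square bar 18 x 18 mm, 34 mm high, with crossed thin bars 2 mm high on top (36 mm in all). Origin at the centre of its underside, 26 mm below the tray's top, so it stands 10 mm proud of the tray. Loose; leave alone.
- stray: The stray stamp: a brass stamp like those in the tray (18 x 18 mm, 36 mm high in all, a square emblem on top), standing upright on the green cutting mat; the only brass thing there. Origin at the centre of its underside. Loose.
- mat: Green cutting mat with a white grid, fixed, 210 x 250 mm and 3 mm thick, origin at the centre of its underside. Mat and tray lie side by side before the robot; which is on the left varies.
- stray_top (a point): The middle of the stray stamp's top, 36 mm above its underside. z points up.
- punch: Black punch of the same shape and size as the stamps, standing on the mat. Origin at the centre of its underside. Loose; leave alone.
- jar: Small amber jar with a white cap, 40 mm across and 50 mm high, standing on the mat. Origin at the centre of its underside. Loose; leave alone.
- spool: Aluminium spool, 34 mm across and 32 mm high, standing on the mat. Origin at the centre of its underside. Loose; leave alone.
Things that resemble listed ones, but are neither listed nor needed, are in the scene too. Several things look just like the tray: the one meant starts farthest to the robot's left. Leave any pink look-alike of the stray alone.

How it is judged:
On the way, in this order (a step that is already met when the one before it is completed fails the run):
1. the tool point dwells just above the stray stamp for 1.5 s (horizontal distance between the grasp point and stray_top below 0.02 m and z of the grasp point in the frame of stray_top between 0.02 and 0.065 m), for 1.5 s.
2. then the tool point dwells just above the empty place of the tray for 1.5 s ((((horizontal distance between the grasp point and place0 below 0.02 m and z of the grasp point in the frame of place0 between 0.02 and 0.065 m) and horizontal distance between each of stamp0, stamp1, stamp2, stamp3, stamp4 and place0 above 0.025 m) or ((horizontal distance between the grasp point and place1 below 0.02 m and z of the grasp point in the frame of place1 between 0.02 and 0.065 m) and horizontal distance between each of stamp0, stamp1, stamp2, stamp3, stamp4 and place1 above 0.025 m) or ((horizontal distance between the grasp point and place2 below 0.02 m and z of the grasp point in the frame of place2 between 0.02 and 0.065 m) and horizontal distance between each of stamp0, stamp1, stamp2, stamp3, stamp4 and place2 above 0.025 m) or ((horizontal distance between the grasp point and place3 below 0.02 m and z of the grasp point in the frame of place3 between 0.02 and 0.065 m) and horizontal distance between each of stamp0, stamp1, stamp2, stamp3, stamp4 and place3 above 0.025 m) or ((horizontal distance between the grasp point and place4 below 0.02 m and z of the grasp point in the frame of place4 between 0.02 and 0.065 m) and horizontal distance between each of stamp0, stamp1, stamp2, stamp3, stamp4 and place4 above 0.025 m) or ((horizontal distance between the grasp point and place5 below 0.02 m and z of the grasp point in the frame of place5 between 0.02 and 0.065 m) and horizontal distance between each of stamp0, stamp1, stamp2, stamp3, stamp4 and place5 above 0.025 m))), for 1.5 s.
At the end, for the whole second after the job is handed in: The tool point (TCP) is still within 20 mm sideways of the middle of the empty place and 20 to 65 mm above the tray's top; every stamp, the punch, the jar and the spool stands upright (within 0.15 rad), at rest (under 0.02 m/s), within 5 mm of where it started ((((horizontal distance between the grasp point and place0 below 0.02 m and z of the grasp point in the frame of place0 between 0.02 and 0.065 m) and horizontal distance between each of stamp0, stamp1, stamp2, stamp3, stamp4 and place0 above 0.025 m) or ((horizontal distance between the grasp point and place1 below 0.02 m and z of the grasp point in the frame of place1 between 0.02 and 0.065 m) and horizontal distance between each of stamp0, stamp1, stamp2, stamp3, stamp4 and place1 above 0.025 m) or ((horizontal distance between the grasp point and place2 below 0.02 m and z of the grasp point in the frame of place2 between 0.02 and 0.065 m) and horizontal distance between each of stamp0, stamp1, stamp2, stamp3, stamp4 and place2 above 0.025 m) or ((horizontal distance between the grasp point and place3 below 0.02 m and z of the grasp point in the frame of place3 between 0.02 and 0.065 m) and horizontal distance between each of stamp0, stamp1, stamp2, stamp3, stamp4 and place3 above 0.025 m) or ((horizontal distance between the grasp point and place4 below 0.02 m and z of the grasp point in the frame of place4 between 0.02 and 0.065 m) and horizontal distance between each of stamp0, stamp1, stamp2, stamp3, stamp4 and place4 above 0.025 m) or ((horizontal distance between the grasp point and place5 below 0.02 m and z of the grasp point in the frame of place5 between 0.02 and 0.065 m) and horizontal distance between each of stamp0, stamp1, stamp2, stamp3, stamp4 and place5 above 0.025 m)) and distance of each of stamp0, stamp1, stamp2, stamp3, stamp4, stray, punch, jar, spool from where it was at the start of the episode below 0.005 m and linear speed of each of stamp0, stamp1, stamp2, stamp3, stamp4, stray, punch, jar, spool below 0.02 m/s and angle between each of stamp0, stamp1, stamp2, stamp3, stamp4, stray, punch, jar, spool's own z axis and vertical below 0.15 rad); the robot touches nothing.
It fails at once if the robot touches something (over 0.3 N) (contact force between any of the fingers, the arm and anything else above 0.3 N).
It fails at once if a stamp, the punch, the jar or the spool is moved or lifted by more than 5 mm (distance of any of stamp0, stamp1, stamp2, stamp3, stamp4, stray, punch, jar, spool from where it was at the start of the episode above 0.005 m).
It also fails if it takes over 40 s, if anything falls off the work surface, if the arm or the gripper's body presses on something with over 40 N, if the wrist force passes 120 N, or if a joint passes its speed limit or range.

## Working session

There is one attempt and no reset: what is moved stays moved. The work goes in short steps, Python scripts to look and compute and a tool call to move; the robot and the scene stay as the last step left them, time stands still between calls to the robot, and variables do not carry over. Pictures are saved under pics/ and viewed, at most 10 in all, crops included, and the job is handed in when it is done.

Besides the shell and the picture viewer there is one more tool, called by a JSON object that holds its "fn" and its "kwargs", one argument or row to a line. apply_moves: Moves the arm, as the interface text tells. Shifts and turns lie within -1 to 1; 1 stands for 20 mm of shift or 60 degrees of turn. Its arguments: {"type":"object","properties":{"commands":{"type":"array","items":{"type":"array","items":{"type":"number","minimum":-1,"maximum":1}}},"claw":{"type":"number"}},"required":["commands"]}

```bash
mkdir -p pics; cat > h.py <<'E'
import numpy as np,cv2
from workcell import bot
def ray(c,u,v,z):
    d=c["R"].T@np.linalg.inv(c["camera_matrix"])@np.array([u,v,1.]); o=-c["R"].T@np.array(c["t"])
    return (o+d*(z-o[2])/d[2])
E
python3 - <<'E'
from h import *
import pickle
d={}
for n in("top","scene"):
    d[n]=bot.camera(n); cv2.imwrite(f"pics/{n}.png",d[n]["image"])
pickle.dump(d,open("c.pkl","wb"))
o=bot.get_obs();print(o["clock"],o["eef_pos"],o["tool_rot"])
E
```

```text
0.1 [ 0.20632318 -0.45488371  0.24919926] [ 9.77425494e-01  2.11278318e-01 -1.90386244e-04 -9.16822151e-04]
```

View pics/top.png

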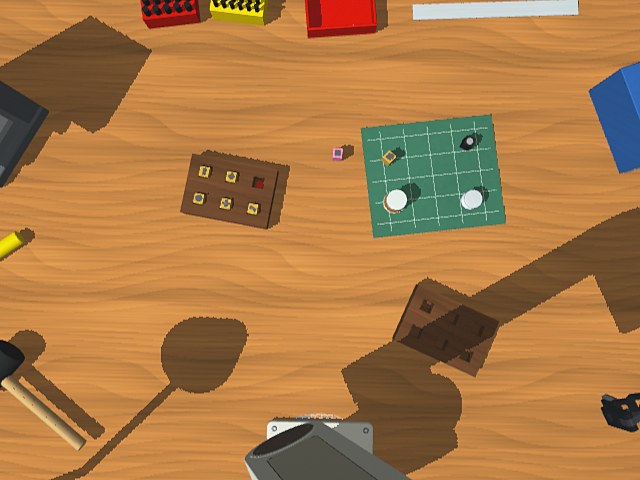

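View pics/scene.png

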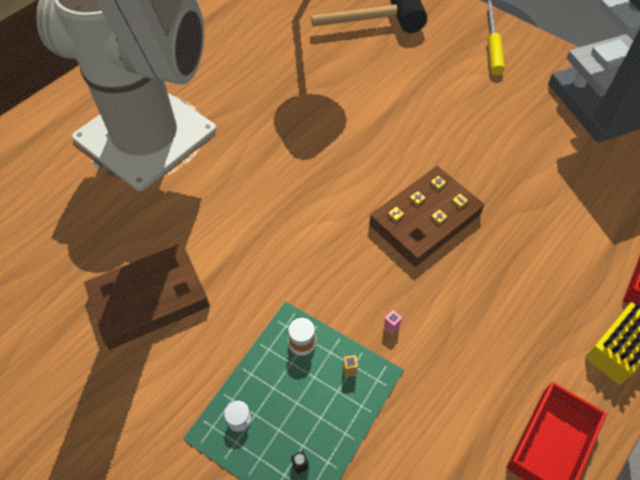

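Top view: the left tray at (235,190) holds five stamps and has an empty place near (259,183). The decoy tray at (447,327) is on the right and empty, so it is not the one meant. Candidates for the stray are brass on the mat at (389,157), pink off the mat at (338,154), black punch at (468,142), and the brass stamps in the tray. I choose (389,157).

```bash
python3 - <<'E'
from h import *
import pickle
from scipy.spatial.transform import Rotation as Ro
d=pickle.load(open("c.pkl","rb"));c=d["top"];im=c["image"]
cv2.imwrite("pics/crop.png",cv2.resize(im[120:240,170:420],None,fx=3.2,fy=3.2,interpolation=cv2.INTER_CUBIC))
hsv=cv2.cvtColor(im,cv2.COLOR_BGR2HSV)
def blobs(m,box):
    x0,y0,x1,y1=box;n,_,s,ce=cv2.connectedComponentsWithStats(m[y0:y1,x0:x1].astype(np.uint8))
    return [(ce[i]+[x0,y0],s[i,4]) for i in range(1,n) if s[i,4]>8]
for nm,lo,hi,box,z in(("brass",(12,150,110),(32,255,255),(375,145,405,170),.039),("tray stamps",(18,120,150),(32,255,255),(180,150,290,230),.042),("red",(0,180,60),(6,255,255),(245,170,275,195),.006)):
    for p,a in blobs(cv2.inRange(hsv,lo,hi)>0,box): print(nm,p.round(1),a,ray(c,*p,z).round(4))
for p in((389,156),(259,183)): print(ray(c,*p,.032))
s=d["scene"];print("scene stray",ray(s,350.5,358,.039),"empty",ray(s,418,233,.032))
for p in((350,358),): pass
o=bot.get_obs();print(Ro.from_quat(o["tool_rot"]).as_matrix().round(3))
E
```

```text
brass [387.6 158.4] 79 [ 0.5769 -0.1135  0.039 ]
tray stamps [203.6 171. ] 73 [0.5453 0.2209 0.042 ]
tray stamps [230.5 176.4] 69 [0.5366 0.1718 0.042 ]
tray stamps [198.  198.1] 62 [0.4955 0.2293 0.042 ]
tray stamps [224.1 203.8] 54 [0.4863 0.1818 0.042 ]
tray stamps [229.  200.5] 12 [0.4925 0.1731 0.042 ]
tray stamps [252.1 208.3] 76 [0.4793 0.1309 0.042 ]
red [259.4 184. ] 45 [0.5292 0.1224 0.006 ]
[ 0.58284864 -0.11675391  0.032     ]
[0.52718498 0.1207833  0.032     ]
scene stray [ 0.57903153 -0.11331572  0.039     ] empty [0.52818299 0.12578799 0.032     ]
[[ 0.911  0.413 -0.001]
 [ 0.413 -0.911  0.002]
 [ 0.    -0.002 -1.   ]]
```

View pics/crop.png

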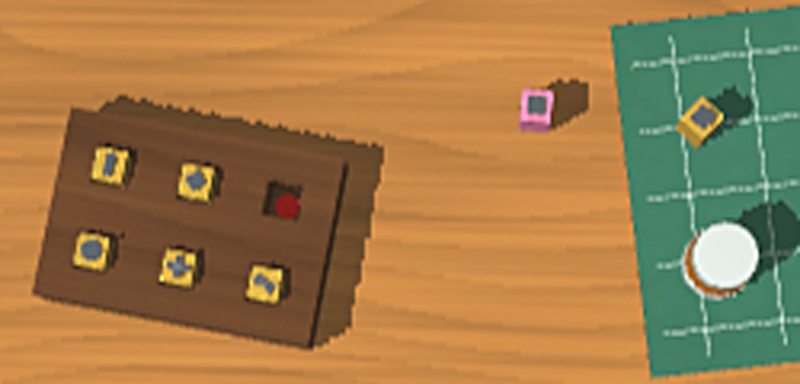

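The crop shows the brass stamp with its square emblem standing on the mat at (389,157). The pink look-alike is off the mat. The empty recess with the red dot is at (259,183).

Targets: stray (0.579,-0.115), TCP z 0.083; empty place (0.528,0.123), TCP z 0.076. Tool shift to the stray is x 480, y -156, z 166 mm. I'll travel high first.

{"fn": "apply_moves", "kwargs": {
  "commands": [
    [0.96, -0.31, 0, 0],
    [0.96, -0.31, 0, 0],
    [0.96, -0.31, 0, 0],
    [0.96, -0.31, 0, 0],
    [0.96, -0.31, 0, 0]
  ],
  "claw": 1
}}

```text
clock: 0.52
eef_pos: [0.2815, -0.3865, 0.2495]
tool_rot: [0.977, 0.211, -0.0, -0.001]
ft_force: [0.1, 0.2, 0.5]
grip_width: 0.0258
grasp_force: 0.0
```

{"fn": "apply_moves", "kwargs": {
  "commands": [
    [0.96, -0.31, 0, 0],
    [0.96, -0.31, 0, 0],
    [0.96, -0.31, 0, 0],
    [0.96, -0.31, 0, 0],
    [0.96, -0.31, 0, 0]
  ]
}}

```text
clock: 0.93
eef_pos: [0.3562, -0.3186, 0.2496]
tool_rot: [0.977, 0.211, -0.0, -0.0]
ft_force: [0.7, 0.1, -0.6]
grip_width: -0.0003
grasp_force: 0.0
```

{"fn": "apply_moves", "kwargs": {
  "commands": [
    [0.96, -0.31, 0, 0],
    [0.96, -0.31, 0, 0],
    [0.96, -0.31, 0, 0],
    [0.96, -0.31, 0, 0],
    [0.96, -0.31, 0, 0]
  ]
}}

```text
clock: 1.35
eef_pos: [0.4308, -0.2508, 0.2495]
tool_rot: [0.977, 0.211, -0.0, -0.0]
ft_force: [-0.5, -0.1, 0.6]
grip_width: 0.0002
grasp_force: 0.0
```

{"fn": "apply_moves", "kwargs": {
  "commands": [
    [0.96, -0.31, 0, 0],
    [0.96, -0.31, 0, 0],
    [0.96, -0.31, 0, 0],
    [0.96, -0.31, 0, 0],
    [0.96, -0.31, 0, 0]
  ]
}}

```text
clock: 1.77
eef_pos: [0.5053, -0.1829, 0.2494]
tool_rot: [0.977, 0.211, -0.001, -0.0]
ft_force: [-0.0, -0.5, 0.2]
grip_width: -0.0003
grasp_force: 0.0
```

```bash
cat > go.py <<'E'
from h import *
import sys
from scipy.spatial.transform import Rotation as Ro
o=bot.get_obs();R=Ro.from_quat(o["tool_rot"])
print(o["clock"],o["eef_pos"].round(4),o["joint_pos"].round(2),o["grip_width"])
for n,t in(("stray",(.579,-.115,.083)),("empty",(.528,.123,.076))): print(n,"units",(R.inv().apply(np.array(t)-o["eef_pos"])/.02).round(2))
E
python3 go.py
```

```text
1.7667 [ 0.5053 -0.1829  0.2494] [-0.35  0.32  0.11  1.36 -0.    2.37] -0.00026108098207761976
stray units [ 4.76 -1.56  8.32]
empty units [  7.36 -13.46   8.68]
```

{"fn": "apply_moves", "kwargs": {
  "commands": [
    [0.95, -0.31, 0, 0],
    [0.95, -0.31, 0, 0],
    [0.95, -0.31, 0, 0],
    [0.95, -0.31, 0, 0],
    [0.95, -0.31, 0, 0]
  ]
}}

```text
clock: 2.18
eef_pos: [0.5791, -0.1155, 0.2493]
tool_rot: [0.977, 0.211, -0.001, -0.0]
ft_force: [0.8, -0.9, 0.1]
grip_width: -0.0002
grasp_force: 0.0
```

{"fn": "apply_moves", "kwargs": {
  "commands": [
    [0, 0, 0.9, 0],
    [0, 0, 0.9, 0],
    [0, 0, 0.9, 0],
    [0, 0, 0.9, 0],
    [0, 0, 0.9, 0]
  ]
}}

```text
clock: 2.6
eef_pos: [0.5783, -0.1161, 0.1585]
tool_rot: [0.977, 0.211, -0.001, -0.0]
ft_force: [-0.3, 0.3, -0.6]
grip_width: -0.0002
grasp_force: 0.0
```

```bash
python3 go.py; python3 - <<'E'
from h import *
cv2.imwrite("pics/s2.png",bot.camera("scene")["image"][250:480,180:460].repeat(2,0).repeat(2,1))
E
```

```text
2.6 [ 0.5783 -0.1161  0.1585] [-0.2   0.47  0.09  1.2  -0.    2.52] -0.00015113613841202849
stray units [ 0.06 -0.03  3.78]
empty units [  2.66 -11.92   4.13]
```

View pics/s2.png

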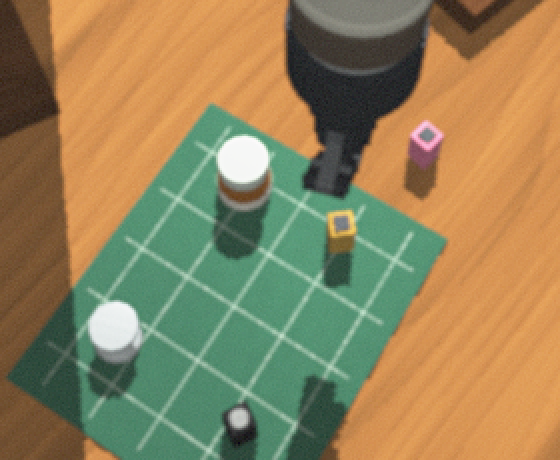

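The picture shows the closed fingertips at crop (330,185), above the brass stamp at (342,225), with no neighbour in the way. I'll descend 75 mm and dwell.

{"fn": "apply_moves", "kwargs": {
  "commands": [
    [0, 0, 0.8, 0],
    [0, 0, 0.8, 0],
    [0, 0, 0.8, 0],
    [0, 0, 0.7, 0],
    [0, 0, 0.6, 0]
  ]
}}

```text
clock: 3.07
eef_pos: [0.5782, -0.1162, 0.085]
tool_rot: [0.977, 0.211, -0.001, -0.0]
ft_force: [-0.5, -0.5, 0.4]
grip_width: 0.0002
grasp_force: 0.0
```

{"fn": "apply_moves", "kwargs": {
  "commands": [
    [0, 0, 0, 0],
    [0, 0, 0, 0],
    [0, 0, 0, 0],
    [0, 0, 0, 0],
    [0, 0, 0, 0]
  ]
}}

```text
clock: 3.48
eef_pos: [0.5795, -0.1165, 0.0872]
tool_rot: [0.977, 0.211, 0.001, 0.0]
ft_force: [-0.4, -0.7, 1.0]
grip_width: 0.0
grasp_force: 0.0
```

```bash
python3 go.py; python3 - <<'E'
from h import *
cv2.imwrite("pics/s3.png",bot.camera("scene")["image"][250:480,180:460].repeat(2,0).repeat(2,1))
E
```

```text
3.4833 [ 0.5795 -0.1165  0.0872] [-0.2   0.53 -0.    1.03  0.    2.52] 1.5291062554282676e-05
stray units [ 0.01 -0.08  0.21]
empty units [  2.6  -11.97   0.55]
```

View pics/s3.png

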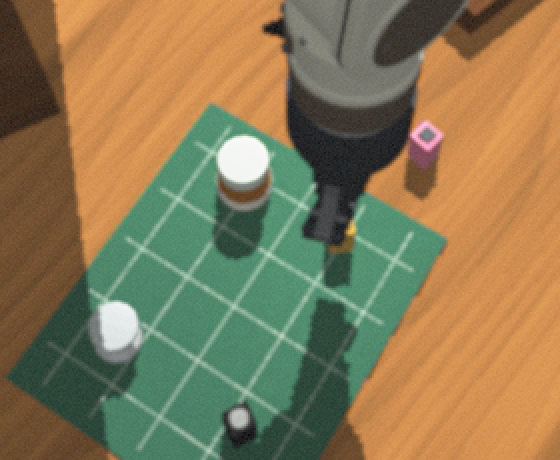

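```bash
python3 - <<'E'
from h import *
import pickle
for n,c in pickle.load(open("c.pkl","rb")).items():
  for P in((.5795,-.1165,.087),(.5795,-.1165,.068),(.5795,-.1165,.039),(.579,-.115,.039),(.579,-.115,.003),(.528,.123,.032)):
    q=c["camera_matrix"]@(c["R"]@np.array(P)+c["t"]);q=q[:2]/q[2];print(n,P,q.round(1),((q-[180,250])*2).round() if n=="scene" else "")
E
```

```text
top (0.5795, -0.1165, 0.087) [392.5 151.9] 
top (0.5795, -0.1165, 0.068) [391.2 154. ] 
top (0.5795, -0.1165, 0.039) [389.3 157.1] 
top (0.579, -0.115, 0.039) [388.5 157.3] 
top (0.579, -0.115, 0.003) [386.2 160.9] 
top (0.528, 0.123, 0.032) [257.8 182.5] 
scene (0.5795, -0.1165, 0.087) [350.6 346.4] [341. 193.]
scene (0.5795, -0.1165, 0.068) [350.1 351.9] [340. 204.]
scene (0.5795, -0.1165, 0.039) [349.4 359.8] [339. 220.]
scene (0.579, -0.115, 0.039) [349.7 358.9] [339. 218.]
scene (0.579, -0.115, 0.003) [348.8 368.1] [338. 236.]
scene (0.528, 0.123, 0.032) [416.9 234. ] [474. -32.]
```

{"fn": "apply_moves", "kwargs": {
  "commands": [
    [0, 0, 0.1, 0],
    [0, 0, 0.1, 0],
    [0, 0, 0, 0],
    [0, 0, 0, 0],
    [0, 0, 0, 0]
  ]
}}

```text
clock: 3.95
eef_pos: [0.5786, -0.1163, 0.0819]
tool_rot: [0.977, 0.211, -0.0, -0.0]
ft_force: [0.1, -0.6, -0.1]
grip_width: 0.0002
grasp_force: 0.0
```

The fingertips look somewhat lower in the picture than predicted, so I'll check both views closely before counting this dwell.

```bash
python3 - <<'E'
from h import *
o=bot.get_obs();p=o["eef_pos"];print(o["clock"],p)
out=[]
for n,(x,y) in(("scene",(305,315)),("top",(345,110))):
    c=bot.camera(n);a=cv2.resize(c["image"][y:y+80,x:x+80],None,fx=5,fy=5,interpolation=cv2.INTER_CUBIC)
    for P,col in((p,(0,0,255)),(p-[0,0,.019],(255,0,255)),((.579,-.115,.039),(255,255,0))):
        q=c["camera_matrix"]@(c["R"]@np.array(P)+c["t"]);q=(q[:2]/q[2]-[x,y])*5;cv2.circle(a,tuple(int(v) for v in q),4,col,-1)
    out.append(a)
cv2.imwrite("pics/s4.png",np.hstack(out))
E
```

```text
3.95 [ 0.57864417 -0.1163374   0.08189347]
```

View pics/s4.png

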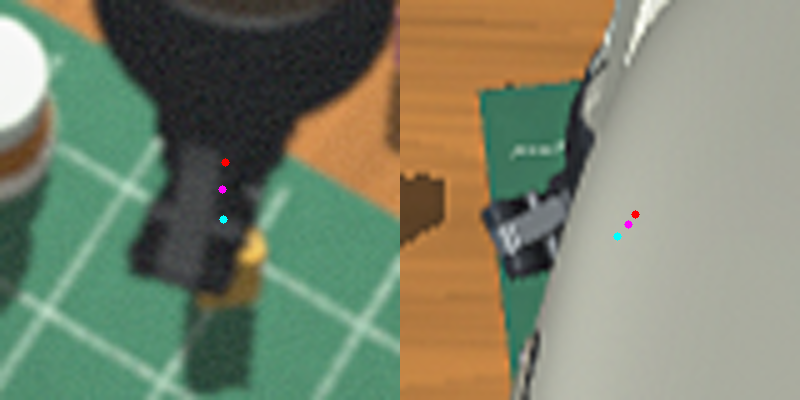

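```bash
python3 - <<'E'
from h import *
import pickle
from scipy.spatial.transform import Rotation as Ro
o=bot.get_obs();p=o["eef_pos"];R=Ro.from_quat(o["tool_rot"])
c=pickle.load(open("c.pkl","rb"))["scene"]
f=lambda P:((lambda q:(q[:2]/q[2]-[305,315])*5)(c["camera_matrix"]@(c["R"]@P+c["t"]))).round()
for z in(.019,-.01):
  for a in(-.011,.011):
    for b in(-.0145,.0145): print(z,a,b,f(p+R.apply([a,b,z])))
print("1cm x,y,z",*[f(p+e)-f(p) for e in np.eye(3)*.01])
E
```

```text
0.019 -0.011 -0.0145 [198. 132.]
0.019 -0.011 0.0145 [171. 227.]
0.019 0.011 -0.0145 [274. 152.]
0.019 0.011 0.0145 [249. 248.]
-0.01 -0.011 -0.0145 [201.  89.]
-0.01 -0.011 0.0145 [174. 187.]
-0.01 0.011 -0.0145 [280. 109.]
-0.01 0.011 0.0145 [254. 207.]
1cm x,y,z [29. 23.] [ 23. -26.] [  1. -14.]
```

The block in view is the gripper's knuckle. Its grey bar runs along tool y, about 45 mm out and 60 mm up, and it hides the tips, so the pose reading is consistent. I'll hold the dwell.

{"fn": "apply_moves", "kwargs": {
  "commands": [
    [0, 0, 0, 0],
    [0, 0, 0, 0],
    [0, 0, 0, 0],
    [0, 0, 0, 0],
    [0, 0, 0, 0]
  ]
}}

```text
clock: 4.47
eef_pos: [0.5788, -0.1163, 0.082]
tool_rot: [0.977, 0.211, 0.0, 0.0]
ft_force: [0.1, 0.9, 0.2]
grip_width: 0.0002
grasp_force: 0.0
```

{"fn": "apply_moves", "kwargs": {
  "commands": [
    [0, 0, 0, 0],
    [0, 0, 0, 0],
    [0, 0, 0, 0],
    [0, 0, 0, 0],
    [0, 0, 0, 0]
  ]
}}

```text
clock: 4.88
eef_pos: [0.5787, -0.1163, 0.082]
tool_rot: [0.977, 0.211, -0.0, 0.0]
ft_force: [0.0, -1.1, -0.3]
grip_width: -0.0002
grasp_force: 0.0
```

{"fn": "apply_moves", "kwargs": {
  "commands": [
    [0, 0, 0, 0],
    [0, 0, 0, 0],
    [0, 0, 0, 0],
    [0, 0, 0, 0],
    [0, 0, 0, 0]
  ]
}}

```text
clock: 5.3
eef_pos: [0.5787, -0.1163, 0.082]
tool_rot: [0.977, 0.211, -0.0, -0.0]
ft_force: [-0.6, -0.6, -0.1]
grip_width: 0.0001
grasp_force: 0.0
```

{"fn": "apply_moves", "kwargs": {
  "commands": [
    [0, 0, 0, 0],
    [0, 0, 0, 0],
    [0, 0, 0, 0],
    [0, 0, 0, 0],
    [0, 0, 0, 0]
  ]
}}

```text
clock: 5.72
eef_pos: [0.5787, -0.1163, 0.082]
tool_rot: [0.977, 0.211, -0.0, -0.0]
ft_force: [-0.3, -0.1, -0.0]
grip_width: -0.0003
grasp_force: 0.0
```

{"fn": "apply_moves", "kwargs": {
  "commands": [
    [0, 0, -0.8, 0],
    [0, 0, -0.8, 0],
    [0, 0, -0.8, 0],
    [0, 0, -0.8, 0],
    [0, 0, -0.8, 0]
  ]
}}

```text
clock: 6.13
eef_pos: [0.5786, -0.1163, 0.1627]
tool_rot: [0.977, 0.211, -0.0, -0.0]
ft_force: [-0.4, -1.0, -0.2]
grip_width: -0.0002
grasp_force: 0.0
```

```bash
python3 go.py
```

```text
6.1333 [ 0.5786 -0.1163  0.1627] [-0.2   0.47  0.1   1.21  0.    2.52] -0.00024246886319353092
stray units [ 0.05 -0.05  3.99]
empty units [  2.64 -11.94   4.34]
```

Across by x 2.64, y -11.94 units in 15 rows.

{"fn": "apply_moves", "kwargs": {
  "commands": [
    [0.18, -0.8, 0, 0],
    [0.18, -0.8, 0, 0],
    [0.18, -0.8, 0, 0],
    [0.18, -0.8, 0, 0],
    [0.18, -0.8, 0, 0]
  ]
}}

```text
clock: 6.55
eef_pos: [0.5618, -0.0354, 0.1621]
tool_rot: [0.977, 0.211, 0.0, -0.0]
ft_force: [0.1, -0.4, -0.2]
grip_width: 0.0
grasp_force: 0.0
```

{"fn": "apply_moves", "kwargs": {
  "commands": [
    [0.18, -0.8, 0, 0],
    [0.18, -0.8, 0, 0],
    [0.18, -0.8, 0, 0],
    [0.18, -0.8, 0, 0],
    [0.18, -0.8, 0, 0]
  ]
}}

```text
clock: 6.97
eef_pos: [0.5452, 0.045, 0.1621]
tool_rot: [0.977, 0.211, 0.0, 0.0]
ft_force: [0.7, -0.4, 0.9]
grip_width: -0.0001
grasp_force: 0.0
```

{"fn": "apply_moves", "kwargs": {
  "commands": [
    [0.18, -0.8, 0, 0],
    [0.18, -0.8, 0, 0],
    [0.18, -0.8, 0, 0],
    [0.18, -0.8, 0, 0],
    [0.18, -0.8, 0, 0]
  ]
}}

```text
clock: 7.38
eef_pos: [0.5285, 0.1253, 0.1621]
tool_rot: [0.977, 0.211, 0.0, -0.0]
ft_force: [0.8, -0.5, 1.1]
grip_width: -0.0002
grasp_force: 0.0
```

```bash
python3 go.py
```

```text
7.3833 [0.5285 0.1253 0.1621] [ 0.23  0.38 -0.04  1.15  0.    2.95] -0.0002034180377632129
stray units [-2.66 11.98  3.95]
empty units [-0.07  0.09  4.3 ]
```

{"fn": "apply_moves", "kwargs": {
  "commands": [
    [-0.05, 0.1, 0.9, 0],
    [0, 0, 0.9, 0],
    [0, 0, 0.9, 0],
    [0, 0, 0.9, 0],
    [0, 0, 0.6, 0]
  ]
}}

```text
clock: 7.8
eef_pos: [0.5278, 0.1222, 0.0764]
tool_rot: [0.977, 0.211, -0.001, 0.0]
ft_force: [0.3, -1.0, -0.5]
grip_width: -0.0002
grasp_force: 0.0
```

{"fn": "apply_moves", "kwargs": {
  "commands": [
    [0, 0, 0, 0],
    [0, 0, 0, 0],
    [0, 0, 0, 0],
    [0, 0, 0, 0],
    [0, 0, 0, 0]
  ]
}}

```text
clock: 8.22
eef_pos: [0.5296, 0.1225, 0.0792]
tool_rot: [0.977, 0.211, 0.001, -0.0]
ft_force: [0.1, -0.3, -0.3]
grip_width: 0.0002
grasp_force: 0.0
```

```bash
python3 go.py; python3 - <<'E'
from h import *
cv2.imwrite("pics/s5.png",cv2.resize(bot.camera("scene")["image"][150:350,320:520],None,fx=3,fy=3))
E
```

```text
8.2167 [0.5296 0.1225 0.0792] [ 0.23  0.46 -0.15  0.96  0.    2.94] 0.00023259995620275497
stray units [-2.65 11.83 -0.19]
empty units [-0.06 -0.06  0.16]
```

View pics/s5.png

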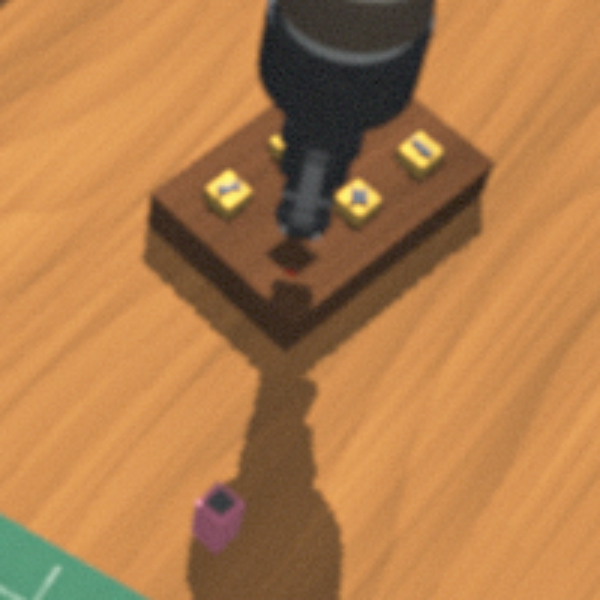

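The fingers hang over the empty recess at crop (290,255), with the tips just above it and clear of the neighbouring stamps. I'll hold here.

{"fn": "apply_moves", "kwargs": {
  "commands": [
    [0, 0, 0, 0],
    [0, 0, 0, 0],
    [0, 0, 0, 0],
    [0, 0, 0, 0],
    [0, 0, 0, 0]
  ]
}}

```text
clock: 8.68
eef_pos: [0.5286, 0.1223, 0.078]
tool_rot: [0.977, 0.211, -0.0, -0.0]
ft_force: [0.4, -1.2, -0.1]
grip_width: -0.0001
grasp_force: 0.0
```

{"fn": "apply_moves", "kwargs": {
  "commands": [
    [0, 0, 0, 0],
    [0, 0, 0, 0],
    [0, 0, 0, 0],
    [0, 0, 0, 0],
    [0, 0, 0, 0]
  ]
}}

```text
clock: 9.1
eef_pos: [0.5287, 0.1223, 0.078]
tool_rot: [0.977, 0.211, -0.0, 0.0]
ft_force: [0.3, 0.5, -0.0]
grip_width: -0.0001
grasp_force: 0.0
```

{"fn": "apply_moves", "kwargs": {
  "commands": [
    [0, 0, 0, 0],
    [0, 0, 0, 0],
    [0, 0, 0, 0],
    [0, 0, 0, 0],
    [0, 0, 0, 0]
  ]
}}

```text
clock: 9.52
eef_pos: [0.5287, 0.1223, 0.078]
tool_rot: [0.977, 0.211, -0.0, -0.0]
ft_force: [-1.0, 0.0, 0.3]
grip_width: 0.0006
grasp_force: 0.0
```

{"fn": "apply_moves", "kwargs": {
  "commands": [
    [0, 0, 0, 0],
    [0, 0, 0, 0],
    [0, 0, 0, 0],
    [0, 0, 0, 0],
    [0, 0, 0, 0]
  ]
}}

```text
clock: 9.93
eef_pos: [0.5287, 0.1223, 0.078]
tool_rot: [0.977, 0.211, -0.0, 0.0]
ft_force: [-0.9, -0.1, -0.6]
grip_width: -0.0006
grasp_force: 0.0
```

```bash
python3 go.py; python3 -c "
from workcell import bot
print(bot.job_done())"
```

```text
9.9333 [0.5287 0.1223 0.078 ] [ 0.23  0.46 -0.16  0.96 -0.    2.94] -0.0005697750319776431
stray units [-2.61 11.84 -0.25]
empty units [-0.02 -0.05  0.1 ]
the job is handed in; nothing more can be done
None
```

I pointed at the stray stamp for about 2.7 s, then at the tray's empty place for about 2 s, and handed the job in still pointing there at 9.9 s; I saw no sign of contact, and no verdict came back.

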